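Load a routing template under the jig's sprung clips

ROBOT

A 7-joint arm with a two-finger parallel gripper is mounted at the origin on the work surface. World frame = base frame: x ahead of the robot, y to its left, z up, the work surface at z = 0. Lengths are in mm, angles in rad, forces in N, time in s.
With the tool pointing down it reaches from about 425 to 925 mm from the base axis. Payload 6.8 kg.
Tool frame: the origin (TCP) lies at the very end of the fingers, on their centre line; the grasp point (between the pads) lies 19 mm behind it; z points along the fingers, y is the line along which they close (so a half turn about z gives the same grasp; the last joint's range is limited). The gripper opens to 85 mm and grips with 20 to 120 N. Pads are 22 mm wide; open, the fingers measure 114 mm over their backs; the gripper's body (76 mm by 85 mm) begins 54 mm behind the grasp point. The pads swing forward as they close: fully open they stand 13 mm farther back than shut.
Start: joints at [1.233, 0.477, 0.022, 1.555, -0.011, 1.109, -0.083], TCP at [153.761, -657.271, 231.308] pointing down, gripper open.
Joint ranges: [-2.96, 2.96], [-0.34, 2.1], [-1.41, 1.46], [0.24, 2.44], [-1.37, 4.51], [0.17, 1.92], [-2.96, 2.96]. Speed limits (rad/s): [2.39, 2.39, 3.14, 3.14, 3.14, 3.14, 3.14].

INTERFACE

Orientations are given as [roll, pitch, yaw] about the fixed x, y, z axes, in that order (R = Rz(yaw) Ry(pitch) Rx(roll)).
In Python, from station import robot gives the robot as it stands. Calls block until the motion is done:
- robot.move_ptp(position, orientation): joint-space move of the TCP to a pose.
- robot.move_linear(position, attitude=None, velocity=150, force_limit=None): straight line of the TCP; attitude=None keeps the orientation; velocity is the mean speed in mm/s. With force_limit (N) it stops when the force on the tool has changed by that much, and returns True; else False.
- robot.move_joints(angles): joint-space move.
- robot.set_gripper(opening, grip_force=None): finger opening in mm; grip_force is the grip in N (None keeps the last); returns when the fingers have stopped.
- robot.pause(seconds).
- robot.ik(position, orientation): joint angles nearest the present ones, or None.
- robot.get_state(): the state.
- robot.grab_frame(name): name is "scene" or "top"; returns a dict with "frame" (400x640x3 uint8, red, green, blue), "depth" (400x640 float32, mm along the optical axis (not along the pixel's ray), 0 where there is no reading), "mtx" (3x3 intrinsics, pixels), "pose" (4x4, takes a point from camera to world coordinates). Camera axes: x right, y up, looking along -z (the intrinsics and any distortion apply to the point x, -y, -z); pixel columns grow to the right and rows downward; lengths in mm; the calibration is good to about 2 mm. A picture is of the moment at which its call begins.
A pose or a line that the arm cannot do raises robot.IKError and nothing moves.
- robot.close_job(): hands the job in; it is judged then, once.
The state is a dict: "clock": time; "qpos": joint angles; "joint_velocities": joint speeds; "joint_torque": joint torques, N m; "tcp_pos": TCP position; "tool_rot": TCP orientation; "wrist_force": force on the tool from outside, world axes, zero at the start; "torque": the same for the moment, N m; "gripper_width": finger opening in mm; "grasp_force": force on a finger pad.
Only numpy, scipy, OpenCV 4.12 (cv2) and the standard library are available. Lean on these libraries where they do the work, as an engineer would, in place of code of your own. Each camera call takes 0.05 s, during which the arm holds its last target. There are 200 camera calls.

TASK

Pick up the white laminated routing template by its wooden grip, lay it flat on the jig with its two rectangular windows leading, and slide it in between the guide rails so that both sprung steel clips ride up onto it and snap down into the windows, with the template fully home at the stop. Then let go, and leave the mallet, the grooved timber and the glue bottle where they are.

Things in the scene. Friction and masses are not known exactly. Their poses are not given: they have to be found in the camera images.
- template: Loose white board 170 (its x) x 120 (y) x 10 mm, 0.2 kg, flat on the bench, grip up. Origin: centre of its underside, z up. Its front end (x = +85 mm) goes in first. Two through windows at x = 23 to 53, |y| = 30 to 50 mm; a routing slot x = 5 to 70, |y| under 9 mm between them. Dark wooden grip block 55 (x) x 24 (y) x 40 mm tall on top, at x = -30, y = 0, z = 10 to 50 mm.
- grip (a point): Point in the template's grip block at x = -30, y = 0, z = 38 mm of the template's frame (12 mm below the block's top): a good place to pinch it across y (24 mm).
- jig: Wooden jig fixed to the bench; board 30 mm thick, x = -150 to +135, |y| up to 90 mm. Origin: on the bench, right below the template's origin when that is home; z up. The template slides in along +x on the waxed board. Wooden stop, 12 mm high, face at x = +85 mm. Sprung clips over y = +-40 mm, reaching from the far end towards -x. The board before x = -49 mm is bare.
- home (a point): Point on the jig board's top (30 mm above the bench) where the template's origin lies when home; axes as the jig's. Guide rails 10 mm high run from x = -5 to +85 mm, inner faces at y = +-62.5 mm (2.5 mm play each side of the template); before them, x = -49 to -5 mm, they flare 12 degrees outward as a lead-in, to about y = +-72 mm at the mouth.
- clip_left (a joint): Steel clip at y = +40 mm of the jig, hinged at x = +112 mm, 20 mm above the board. rad: 0 = down as at the start, grows as the nose lifts, up to 0.6. Nose x = 42 to 48 mm, 12 mm wide, polished, 3 mm above the board when down; from it a ramp rises at 26 degrees towards -x to a lip at x = 3 mm, 22 mm above the board. Spring: about 1.2 N at the nose when down, 2 N on the plate.
- clip_right (a joint): The same clip at y = -40 mm. The template's front edge meets the ramps when about 57 mm short of home and lifts the clips to about 0.1 rad; pushing up both ramps takes some 5 to 12 N at the grip. The noses drop into the windows (below 0.035 rad) when the template is about 6 mm or less short of home, and then bar it from being drawn back.
- mallet: Bystander: wooden mallet, 300 mm long, head 70 x 130 x 60 mm, lying at the right side of the bench. Origin near the middle of its length, on the bench.
- rail_blank: Bystander: piece of timber 200 x 90 x 55 mm with a groove in its top. Origin: centre of its underside.
- glue: Bystander: white bottle 68 mm across, 150 mm tall. Origin: centre of its underside.
Mind the look-alikes: they are no part of the job. Leave any green look-alike of the template alone.

How it is judged:
By the outcome, as a careful person would: the job done as asked, in the order asked, and still so for the second after the job is handed in, with the robot touching nothing.
It also fails if it takes over 46 s, if anything falls off the work surface, if the arm or the gripper's body presses on something with over 40 N, if the wrist force passes 120 N, or if a joint passes its speed limit or range.

## Working session

There is one attempt and no reset: what is moved stays moved. The work goes in short steps, each a Python script; the robot and the scene stay as the last script left them, time stands still between calls to the robot, and variables do not carry over. Pictures are saved under pics/ and viewed, at most 10 in all, crops included, and the job is handed in when it is done.

```bash
mkdir -p pics; cat > h.py <<'E'
import numpy as np, cv2
from station import robot
def grab(n):
    f=robot.grab_frame(n); np.savez(f'pics/{n}.npz',**{k:f[k] for k in('frame','depth','mtx','pose')}); return f
def save(im,p): cv2.imwrite(p,cv2.cvtColor(im,cv2.COLOR_RGB2BGR))
def ray(f,u,v):
    d=np.linalg.inv(f['mtx'])@np.array([u,v,1.]); d=np.array([d[0],-d[1],-d[2]])
    return f['pose'][:3,3], f['pose'][:3,:3]@d
def onplane(f,u,v,z):
    o,d=ray(f,u,v); return o+d*(z-o[2])/d[2]
def pt(f,u,v):
    o,d=ray(f,u,v); return o+d*float(f['depth'][int(v),int(u)])
def cloud(f):
    v,u=np.mgrid[:400,:640]; q=np.linalg.inv(f['mtx'])@np.stack([u.ravel(),v.ravel(),np.ones(u.size)])
    q=q*np.array([[1],[-1],[-1]])*f['depth'].ravel()
    return (f['pose'][:3,:3]@q+f['pose'][:3,3:]).T.reshape(400,640,3)
E
python3 - <<'E'
from h import *
for n in('scene','top'):
    f=grab(n); save(f['frame'],f'pics/{n}1.png'); print(n,f['mtx'].round(1).tolist(),f['pose'].round(2).tolist(), [k for k in f if k not in('frame','depth')])
print(robot.get_state())
E
```

```text
scene [[412.4, 0.0, 311.3], [0.0, 412.4, 196.3], [0.0, 0.0, 1.0]] [[-0.34, -0.64, 0.69, 1548.59], [0.94, -0.24, 0.24, 310.44], [0.02, 0.73, 0.68, 1031.11], [0.0, 0.0, 0.0, 1.0]] ['mtx', 'pose']
top [[430.2, 0.0, 319.1], [0.0, 430.2, 200.4], [0.0, 0.0, 1.0]] [[0.01, 0.99, -0.17, 349.99], [-1.0, 0.02, 0.02, 0.8], [0.02, 0.17, 0.99, 1376.65], [0.0, 0.0, 0.0, 1.0]] ['mtx', 'pose']
{'clock': 0.1, 'qpos': array([ 1.23293889,  0.47770982,  0.02231667,  1.55628976, -0.01149805,
        1.10931469, -0.08309124]), 'joint_velocities': array([ 0.00084435, -0.00089307, -0.00060003, -0.00254511, -0.00025213,
       -0.00085022, -0.00288298]), 'joint_torque': array([ 3.29692208e-03, -5.97762144e+01,  1.61303803e+00, -2.81957334e+01,
        1.27452443e-02,  4.99940623e-03,  2.62388255e-05]), 'tcp_pos': array([ 153.61710075, -656.76710884,  230.4540686 ]), 'tool_rot': array([-3.14000217e+00,  1.04642320e-04,  2.29810897e-01]), 'wrist_force': array([-0.89143775, -0.00639719, -0.16622907]), 'torque': array([ 0.01162146, -0.02043755,  0.08104632]), 'grasp_force': 0.0, 'gripper_width': 85.33705807920352}
```

View pics/scene1.png

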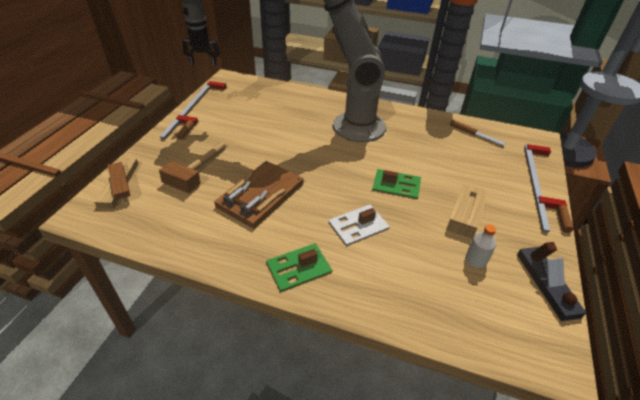

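View pics/top1.png

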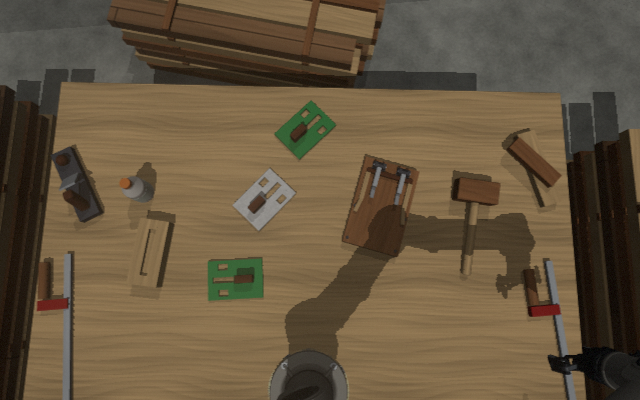

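White template candidates: white board at top (264,199), scene (359,224). The look-alikes are green boards at top (305,130) and (236,279), which I rule out by colour. The jig is at top (382,205), with its clips at the far end (377,178) and (400,182). The mallet, blank and glue lie at (473,215), (152,252) and (137,188).

```bash
cat > meas.py <<'E'
from h import *
def lsrect(mask):
    c=max(cv2.findContours(mask.astype(np.uint8),0,2)[0],key=cv2.contourArea); return c
def template(f,z=10,box=None):
    im=f['frame'].astype(int); m=(im.min(2)>115)&(im.max(2)-im.min(2)<40)
    if box: k=np.zeros_like(m);k[box[1]:box[3],box[0]:box[2]]=1;m&=k
    c=lsrect(m)[:,0]; P=np.array([onplane(f,u,v,z)[:2] for u,v in c],np.float32)
    return cv2.minAreaRect(P),c
E
python3 - <<'E'
from meas import *
for n,box in(('top',(220,155,310,245)),('scene',(320,195,400,250))):
    f=np.load(f'pics/{n}.npz'); r,c=template(f,10,box); print(n,'templ',r)
    C=cloud(f)
    if n=='top':
        m=(C[...,2]>24)&(C[...,2]<36); k=np.zeros_like(m);k[140:270,330:430]=1; m&=k
        m=cv2.morphologyEx(m.astype(np.uint8),cv2.MORPH_CLOSE,np.ones((9,9)))
        cc=lsrect(m)[:,0]; P=np.array([onplane(f,u,v,30)[:2] for u,v in cc],np.float32); print('jig',cv2.minAreaRect(P), cv2.boxPoints(cv2.minAreaRect(P)))
        print('z board',np.median(C[215:235,370:385,2]),'z templ',np.median(C[205:215,245:250,2]),'bench',np.median(C[300:320,200:250,2]))
    # grip top
    m=(C[...,2]>40)&(C[...,2]<60); k=np.zeros_like(m);k[box[1]-10:box[3],box[0]:box[2]]=1;m&=k
    P=C[m][:,:2].astype(np.float32);print('grip',m.sum(),cv2.minAreaRect(P))
f=np.load('pics/top.npz')['frame']
a=cv2.resize(f[150:270,225:435],None,fx=3.8,fy=3.8,interpolation=2); save(cv2.convertScaleAbs(a,alpha=1.6),'pics/crop1.png')
E
```

```text
top templ ((583.4383544921875, 148.93597412109375), (118.49583435058594, 168.3255615234375), 46.624752044677734)
jig ((564.11962890625, -227.0418701171875), (180.25030517578125, 285.3367614746094), 74.70668029785156) [[ 402.73196  -276.3452  ]
 [ 677.96436  -351.60583 ]
 [ 725.5073   -177.73853 ]
 [ 450.2749   -102.477905]]
z board 29.4033437049668 z templ 9.02280341372591 bench -1.5415017313188173
grip 136 ((561.0510864257812, 166.98355102539062), (23.02159881591797, 53.02322006225586), 46.82636260986328)
scene templ ((584.296875, 153.4541015625), (122.49154663085938, 172.22152709960938), 47.21804428100586)
grip 106 ((562.7171020507812, 173.32598876953125), (25.448272705078125, 55.25483322143555), 46.35027313232422)
```

View pics/crop1.png

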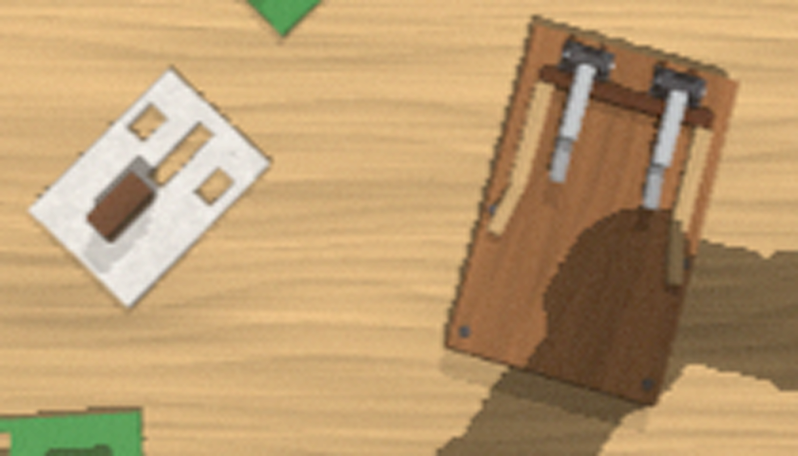

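The crop confirms the white board: windows at (147,122) and (214,185), dark grip at (121,205), so its front points up and right. The jig mouth is at the lower end, with both clips at the far end.

```bash
python3 - <<'E'
from meas import *
f=np.load('pics/scene.npz'); C=cloud(f)
m=(C[...,2]>24)&(C[...,2]<37); k=np.zeros_like(m);k[155:230,205:310]=1; m&=k
m=cv2.morphologyEx(m.astype(np.uint8),cv2.MORPH_CLOSE,np.ones((9,9)))
cc=lsrect(m)[:,0]; P=np.array([onplane(f,u,v,30)[:2] for u,v in cc],np.float32); print('jig',cv2.minAreaRect(P)); print('z',np.median(C[m>0][:,2]))
# inner faces of pale rails, stop & clips from top: rail colour mask on z=40 plane in jig frame of top
f=np.load('pics/top.npz'); im=cv2.cvtColor(f['frame'],cv2.COLOR_RGB2HSV); C=cloud(f)
yaw=np.radians(-15.3); c,s=np.cos(yaw),np.sin(yaw); o=np.array([571.3,-229.0])
J=(C[...,:2]-o)@np.array([[c,-s],[s,c]])
for lo,hi in((0,20),(20,45),(45,70)):
  for sgn in(1,-1):
    q=(C[...,2]>35.5)&(C[...,2]<44)&(J[...,0]>lo)&(J[...,0]<hi)&(sgn*J[...,1]>52)&(sgn*J[...,1]<82)
    y=J[q][:,1]; print(lo,hi,sgn,q.sum(),np.percentile(y,[2,50,98]).round(1) if q.sum() else '')
q=(C[...,2]>45)&(C[...,2]<75)&(abs(J[...,0]-50)<50)&(abs(J[...,1])<60)
for sgn in(1,-1): print('clip',np.median(J[q&(sgn*J[...,1]>0)],axis=0).round(1))
q=(C[...,2]>37)&(C[...,2]<46)&(abs(J[...,1])<25)&(J[...,0]>60); print('stop',np.percentile(J[q][:,0],[2,50,98]))
for yw in(-43.4,-15.3):
  for a in(0,180):
    print(yw,a,robot.ik([561.9,170.2,100] if yw<-20 else [430,-190,100],[np.pi,0,np.radians(yw+a)]))
E
```

```text
jig ((569.7274780273438, -219.472412109375), (185.2165985107422, 292.08453369140625), 74.78512573242188)
z 30.3186389673632
0 20 1 26 [62.9 70.  78.7]
0 20 -1 30 [-76.6 -70.1 -62.7]
20 45 1 30 [62.7 69.6 75.6]
20 45 -1 32 [-76.5 -69.7 -62.6]
45 70 1 29 [61.8 69.4 75.8]
45 70 -1 31 [-76.2 -69.3 -62.4]
clip [67.  39.3]
clip [ 63.3 -39.4]
stop [ 84.5559775   90.83096925 107.07820091]
-43.4 0 [-0.87480588  0.57035888  0.64119535  1.9135707  -0.46279106  0.80872611
 -2.31039875]
-43.4 180 [ 0.33648624  0.72978602 -1.03557714  1.83099104  0.736299    1.02354396
 -0.18962541]
-15.3 0 [ 0.43379217  0.33644591 -0.17696264  2.1397021   0.09343607  0.67244875
 -1.64444729]
-15.3 180 [ 0.84080778  0.4059283  -0.66358814  2.11389535  0.37069915  0.73607431
  1.24119103]
```

```bash
python3 - <<'E'
from meas import *
R=[np.pi,0,np.radians(-43.4+180)]
robot.move_ptp([562,170.3,150],R)
robot.set_gripper(70)
print(robot.move_linear([562,170.3,22],velocity=120,force_limit=15))
robot.set_gripper(0,60)
s=robot.get_state(); print(s['clock'],s['tcp_pos'],s['gripper_width'],s['grasp_force'],s['wrist_force'])
print(robot.move_linear([562,170.3,120],velocity=120))
s=robot.get_state(); print(s['clock'],s['tcp_pos'],s['gripper_width'],s['grasp_force'],s['wrist_force'],s['qpos'])
f=grab('scene'); save(cv2.resize(f['frame'][60:300,200:520],None,fx=2.5,fy=2.5),'pics/grasp.png')
E
```

```text
False
5.35 [562.48265623 170.62813536  22.69534951] 22.75679088363634 60.31285643577576 [-0.84404265  0.08895749  5.50928271]
False
6.3167 [561.5587313  169.77353282 119.19374054] 23.237156211900853 59.35792922973633 [-1.05081998  0.01077579 -2.23784574] [ 0.37114321  0.72978972 -1.09441251  1.81745315  0.73988913  1.0731626
 -0.19288366]
```

View pics/grasp.png

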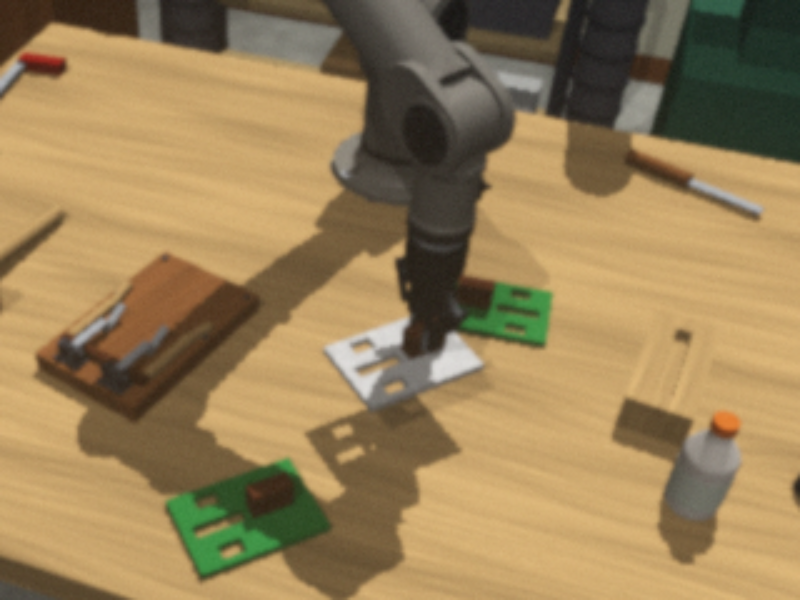

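Held at about (425,335) in the crop, level, with the windows facing front-left as before. Next I carry it over the jig mouth and measure it there.

```bash
python3 - <<'E'
from meas import *
yaw=np.radians(-15.3); c,s=np.cos(yaw),np.sin(yaw); o=np.array([572.3,-226.5])
p=o-145*np.array([c,s])
robot.move_linear([*p,120],[np.pi,0,yaw+np.pi],velocity=170)
st=robot.get_state(); print(st['clock'],st['tcp_pos'],st['tool_rot'],st['qpos'].round(2))
robot.move_linear([*p,75],velocity=100)
st=robot.get_state(); print(st['clock'],st['tcp_pos'],st['tool_rot'],st['wrist_force'])
for i,n in enumerate(('top','scene')):
    f=grab(n); save(cv2.resize(f['frame'][130:300,300:460] if i==0 else f['frame'][120:250,180:360],None,fx=3.4,fy=3.4,interpolation=2),f'pics/over_{n}.png')
E
python3 -c "
import cv2;import numpy as np
a=cv2.imread('pics/over_top.png');b=cv2.imread('pics/over_scene.png')
a=cv2.resize(a,(390,415));b=cv2.resize(b,(400,290));c=np.zeros((415,800,3),np.uint8);c[:,:390]=a;c[:290,400:]=b;cv2.imwrite('pics/over.png',c)"
```

```text
8.7583 [ 432.63642421 -187.67372409  120.10351558] [3.14148616e+00 2.15967885e-04 2.87558254e+00] [ 1.29  0.68 -1.32  2.07  0.79  1.03  0.86]
9.3583 [ 432.71540125 -187.90153909   75.11720866] [3.14114672e+00 5.82233198e-05 2.87507660e+00] [-0.33298865 -0.31961389 -2.13233017]
```

View pics/over.png

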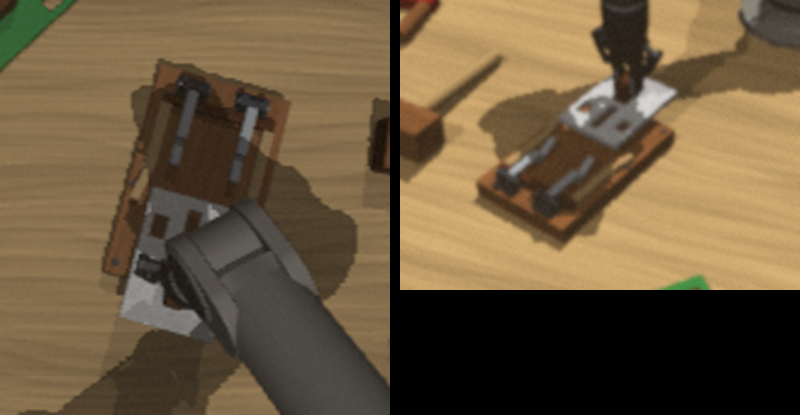

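```bash
cat > rel.py <<'E'
from meas import *
yaw=np.radians(-15.3); c,s=np.cos(yaw),np.sin(yaw); Rj=np.array([[c,-s],[s,c]])
def rel(n,o,z,hi=9):
    """template edges in jig frame: rays at height z of the mask of points near that height that are grey"""
    f=np.load(f'pics/{n}.npz'); C=cloud(f); hsv=cv2.cvtColor(f['frame'],cv2.COLOR_RGB2HSV)
    v,u=np.mgrid[:400,:640]; P=np.array([onplane(f,a,b,z)[:2] for a,b in zip(u.ravel(),v.ravel())]).reshape(400,640,2)
    J=(P-o)@Rj
    m=(abs(C[...,2]-z)<hi)&(hsv[...,1]<75)&(hsv[...,2]>60)&(J[...,0]>-215)&(J[...,0]<30)&(abs(J[...,1])<80)
    return J,m
def edge(J,m,ax,sgn,lo,hi,step=4):
    b=1-ax; out=[]
    for t in np.arange(lo,hi,step):
        q=m&(J[...,b]>=t)&(J[...,b]<t+step)
        if q.sum()>2: out.append((t+step/2,(sgn*J[q][:,ax]).max()*sgn))
    a=np.array(out); k=np.polyfit(*a.T,1); r=a[:,1]-np.polyval(k,a[:,0]); a=a[abs(r)<2.5]
    k=np.polyfit(*a.T,1); return np.degrees(np.arctan(k[0])).round(2),np.polyval(k,a[:,0].mean()).round(1),a[:,0].mean().round(),len(a)
E
python3 - <<'E'
from rel import *
for n,o in(('top',[571.3,-229.0]),('scene',[573.6,-224])):
    J,m=rel(n,np.array(o),62.5); print(n,m.sum())
    print('left',edge(J,m,1,1,-180,-45)); print('right',edge(J,m,1,-1,-180,-45)); print('front',edge(J,m,0,1,-40,50)); print('back',edge(J,m,0,-1,-40,50))
# scene jig, rails symmetry before occlusion is lost: use present scene frame
f=np.load('pics/scene.npz'); C=cloud(f); J=(C[...,:2]-np.array([573.6,-224]))@Rj
for sgn in(1,-1):
    q=(C[...,2]>36)&(C[...,2]<45)&(J[...,0]>15)&(J[...,0]<75)&(sgn*J[...,1]>50)&(sgn*J[...,1]<90); print(sgn,q.sum(),np.percentile(J[q][:,1],[3,50,97]).round(1))
q=(C[...,2]>38)&(C[...,2]<45)&(abs(J[...,1])<25)&(J[...,0]>60); print('stop',np.percentile(J[q][:,0],[3,50,97]))
E
```

```text
top 932
left (np.float64(0.51), np.float64(57.4), np.float64(-108.0), 29)
right (np.float64(-3.18), np.float64(8.2), np.float64(-74.0), 1)
front (np.float64(5.49), np.float64(-33.0), np.float64(-14.0), 5)
back (np.float64(-1.01), np.float64(-200.8), np.float64(6.0), 23)
scene 787
left (np.float64(1.3), np.float64(60.5), np.float64(-113.0), 26)
right (np.float64(-1.68), np.float64(-59.0), np.float64(-81.0), 3)
front (np.float64(4.4), np.float64(-28.8), np.float64(-6.0), 10)rel.py:16: RankWarning: Polyfit may be poorly conditioned
  k=np.polyfit(*a.T,1); return np.degrees(np.arctan(k[0])).round(2),np.polyval(k,a[:,0].mean()).round(1),a[:,0].mean().round(),len(a)
Traceback (most recent call last):
  File "rel.py", line 16, in edge
    k=np.polyfit(*a.T,1); return np.degrees(np.arctan(k[0])).round(2),np.polyval(k,a[:,0].mean()).round(1),a[:,0].mean().round(),len(a)
TypeError: expected non-empty vector for x
```

```bash
python3 - <<'E'
from rel import *
o=np.array([572.3,-226.5]); p=o+Rj@np.array([-145,1.0])
A=[np.pi,0,yaw+np.pi-np.radians(.6)]
robot.move_linear([*p,66],A,velocity=40)
print(robot.move_linear([*p,50],velocity=25,force_limit=5))
st=robot.get_state(); print(st['clock'],st['tcp_pos'],st['wrist_force'],st['torque'])
z=st['tcp_pos'][2]
for n in('top','scene'): grab(n)
for n,o in(('top',[571.3,-229.0]),('scene',[573.6,-224])):
    J,m=rel(n,np.array(o),40.,hi=6); print(n,m.sum())
    for nm,a in(('left',(1,1,-180,-45)),('right',(1,-1,-180,-45)),('front',(0,1,-40,50)),('back',(0,-1,-40,50))):
        try: print(nm,[float(x) for x in edge(J,m,*a)])
        except Exception as e: print(nm,'-')
f=np.load('pics/scene.npz'); C=cloud(f); J=(C[...,:2]-np.array([573.6,-224]))@Rj
for sgn in(1,-1):
    q=(C[...,2]>37)&(C[...,2]<46)&(J[...,0]>15)&(J[...,0]<75)&(sgn*J[...,1]>50)&(sgn*J[...,1]<90); print(sgn,q.sum(),np.percentile(J[q][:,1],[3,50,97]).round(1))
save(cv2.resize(f['frame'][120:250,180:360],None,fx=4.4,fy=4.4,interpolation=2),'pics/laid.png')
E
```

```text
True
10.375 [ 432.57949776 -187.3472108    52.66693172] [-1.64814499  0.03286368  6.79567308] [0.0858037  0.22125635 0.01752534]
top 857
left [-0.15, 57.3, -108.0, 28.0]
right [11.36, 8.2, -76.0, 2.0]
front -
back [-0.35, -200.6, 6.0, 23.0]
scene 750
left [0.62, 59.4, -112.0, 22.0]
right [-3.05, -58.0, -87.0, 15.0]
front -
back [-71.46, -202.8, 34.0, 1.0]
1 48 [63.8 70.5 78.5]
-1 40 [-75.6 -68.1 -60.9]rel.py:16: RankWarning: Polyfit may be poorly conditioned
  k=np.polyfit(*a.T,1); return np.degrees(np.arctan(k[0])).round(2),np.polyval(k,a[:,0].mean()).round(1),a[:,0].mean().round(),len(a)
```

View pics/laid.png

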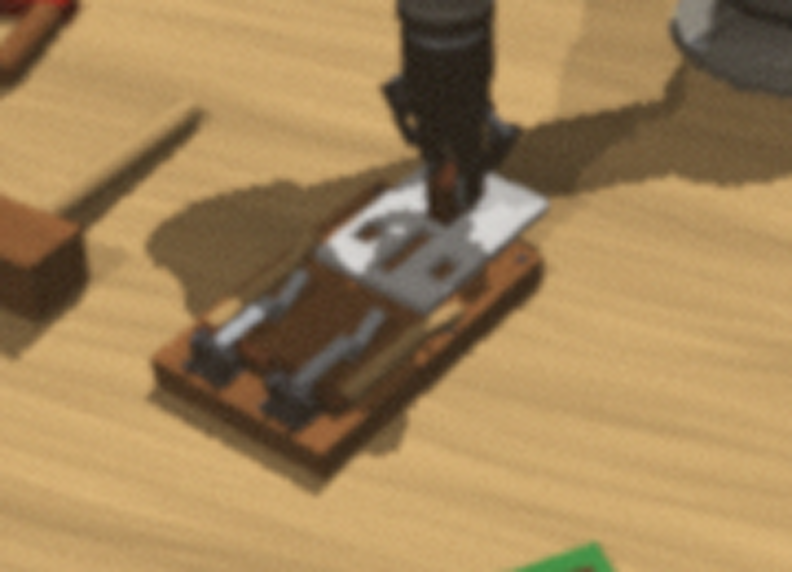

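Laid flat, with its front edge (320,250)-(420,310) between the flared lead-ins. It sits about 1 mm towards -y, so I correct that and slide it in.

```bash
python3 - <<'E'
from rel import *
o=np.array([572.3,-226.5])
def st(t,r=None):
    s=robot.get_state(); print(t,r,round(s['clock'],2),'jig',((s['tcp_pos'][:2]-o)@Rj).round(2),s['tcp_pos'][2].round(2),'F',(s['wrist_force'][:2]@Rj).round(1),s['wrist_force'][2].round(1),'T',s['torque'].round(2),s['gripper_width'].round(2))
z=52.6
g=lambda x,y,v,fl:robot.move_linear([*(o+Rj@np.array([x,y])),z],velocity=v,force_limit=fl)
st('0')
r=g(-125,2,40,15);st('a',r)
if not r:
    r=g(-90,2,40,15);st('b',r)
    if not r:
        r=g(-60,2,40,25);st('c',r)
E
```

```text
Traceback (most recent call last):
AttributeError: 'float' object has no attribute 'round'
```

```bash
cat > sl.py <<'E'
from rel import *
o=np.array([572.3,-226.5])
def st(t,r=None):
    s=robot.get_state(); print(t,r,round(s['clock'],2),'jig',((s['tcp_pos'][:2]-o)@Rj).round(2),np.round(s['tcp_pos'][2],2),'F',(s['wrist_force'][:2]@Rj).round(1),np.round(s['wrist_force'][2],1),'T',s['torque'].round(2),np.round(s['gripper_width'],2))
z=52.6
g=lambda x,y,v,fl:robot.move_linear([*(o+Rj@np.array([x,y])),z],velocity=v,force_limit=fl)
E
python3 - <<'E'
from sl import *
st('0')
r=g(-125,2,40,15);st('a',r)
if not r:
    r=g(-90,2,40,15);st('b',r)
    if not r:
        r=g(-60,2,40,25);st('c',r)
E
```

```text
0 None 10.47 jig [-145.08    0.88] 52.67 F [-1.3 -1. ] 6.0 T [0.04 0.23 0.01] 22.98
a False 11.15 jig [-124.43    2.17] 52.7 F [0.7 1.1] 0.8 T [ 0.11 -0.33  0.04] 22.9
b False 12.18 jig [-89.93   2.13] 52.71 F [-1.2  0.6] 4.4 T [ 0.21  0.09 -0.02] 23.33
c True 12.75 jig [-70.79   2.64] 52.82 F [ 0.  -1.2] 3.8 T [ 0.02 -0.57  0.  ] 23.15
```

```bash
python3 - <<'E'
from sl import *
f=grab('scene'); a=cv2.resize(f['frame'][140:235,200:340],(800,543),interpolation=2); save(a,'pics/mid.png')
grab('top')
for n,oo in(('top',[571.3,-229.0]),('scene',[573.6,-224])):
    J,m=rel(n,np.array(oo),40.,hi=6)
    for nm,a in(('left',(1,1,-130,-5)),('right',(1,-1,-120,-5)),('back',(0,-1,-40,50))):
        try: print(n,nm,[float(x) for x in edge(J,m,*a)])
        except Exception as e: print(nm,'-')
E
```

```text
top left [-0.04, 58.9, -69.0, 26.0]
top right [44.52, -28.4, -86.0, 3.0]
top back [-0.15, -126.1, 5.0, 22.0]
scene left [0.35, 60.3, -65.0, 20.0]
scene right [-18.83, -57.7, -32.0, 2.0]
scene back [-46.3, -105.3, 11.0, 3.0]
```

View pics/mid.png

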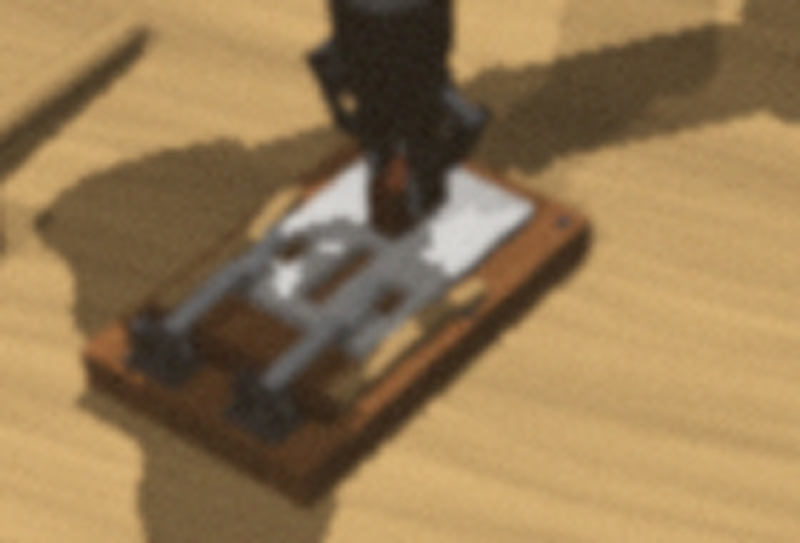

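The template is between the rails with its front under both clips, at (265,285) and (350,350). The stop was the ramp transient, so I carry on.

```bash
python3 - <<'E'
from sl import *
r=g(-45,2.3,35,30);st('d',r)
if not r:
    r=g(-25,2.3,30,30);st('e',r)
    grab('top');grab('scene')
    J,m=rel('top',np.array([571.3,-229.0]),40.,hi=6); print('back',edge(J,m,0,-1,-40,50))
E
```

```text
d False 13.77 jig [-47.39   2.9 ] 52.67 F [-8.  0.] 11.8 T [0.53 1.13 0.01] 23.18
e False 14.58 jig [-28.14   2.52] 52.67 F [-11.6  -0.2] 14.3 T [0.51 1.73 0.08] 23.18
back (np.float64(0.25), np.float64(-84.0), np.float64(6.0), 23)
```

```bash
python3 - <<'E'
from sl import *
r=g(-17,2.3,20,18);st('f',r)
robot.pause(.3); st('g')
grab('top');f=grab('scene')
J,m=rel('top',np.array([571.3,-229.0]),40.,hi=6); print('back',edge(J,m,0,-1,-40,50))
save(cv2.resize(f['frame'][140:235,200:340],(800,543),interpolation=2),'pics/home.png')
E
```

```text
f True 14.95 jig [-28.33   2.51] 52.71 F [-2.4 -1.3] 7.0 T [ 0.01 -0.08  0.03] 23.24
g None 15.25 jig [-28.3   2.5] 52.69 F [-3.1 -1.1] 5.5 T [ 0.05 -0.09  0.02] 23.0
back (np.float64(1.34), np.float64(-84.2), np.float64(4.0), 22)
```

View pics/home.png

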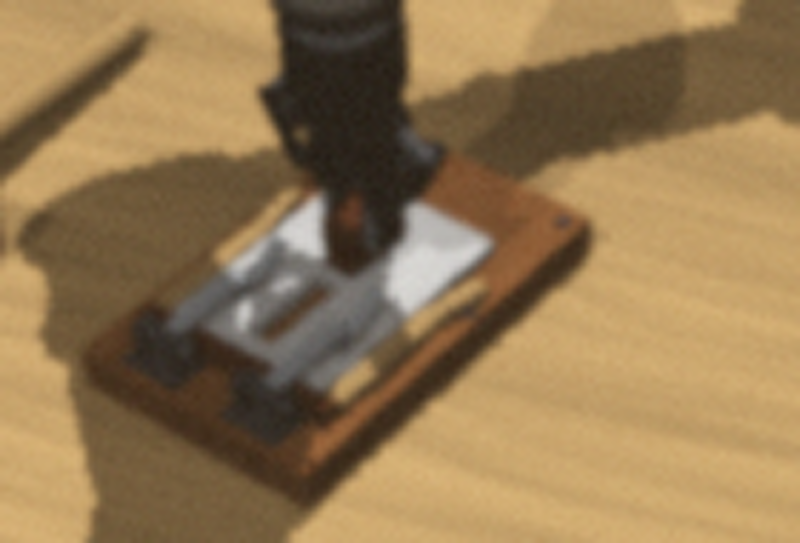

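```bash
python3 - <<'E'
from sl import *
r=g(-22,2.3,20,28);st('h',r)
robot.pause(.2); st('i')
f=grab('top'); C=cloud(f); J=(C[...,:2]-np.array([571.3,-229.0]))@Rj
for sgn in(1,-1):
    for x in range(0,110,10):
        q=(abs(J[...,0]-x)<5)&(abs(sgn*J[...,1]-40)<4); print(sgn,x,np.round(np.median(C[q][:,2]),1) if q.any() else '-',end='; ')
    print()
# draw-back test: 6 mm back
p=robot.get_state()['tcp_pos']; x,y=(p[:2]-o)@Rj
r=g(x-5,y,15,10); st('back',r)
E
```

```text
h True 15.66 jig [-28.41   2.41] 52.59 F [-3.9 -1.4] 6.5 T [ 0.11  0.01 -0.  ] 22.84
i None 15.86 jig [-28.37   2.38] 52.63 F [-2.5 -0.3] 5.5 T [ 0.12 -0.13  0.06] 23.07
1 0 401.2; 1 10 52.1; 1 20 46.2; 1 30 42.0; 1 40 41.1; 1 50 51.1; 1 60 49.6; 1 70 52.0; 1 80 50.5; 1 90 52.7; 1 100 52.1; 
-1 0 434.0; -1 10 -; -1 20 -; -1 30 -; -1 40 -; -1 50 -; -1 60 -; -1 70 -; -1 80 -; -1 90 -; -1 100 -; 
back False 16.43 jig [-33.08   2.34] 52.65 F [3.2 0.7] 1.2 T [-0.07 -1.06  0.09] 23.0
```

Left clip lip is at z=52, so it is down. I push the template home again, release, back off and check both clips.

```bash
python3 - <<'E'
from sl import *
r=g(-24,2.4,20,25);st('h',r)
robot.set_gripper(50); st('open')
p=robot.get_state()['tcp_pos']
robot.move_linear([*p[:2],150],velocity=100)
q=o+Rj@np.array([-28,0]); robot.move_ptp([450,150,250],[np.pi,0,yaw+np.pi])
robot.pause(.3); st('away')
f=grab('top'); grab('scene'); C=cloud(f); J=(C[...,:2]-np.array([571.3,-229.0]))@Rj
for sgn in(1,-1):
    for x in range(0,110,10):
        q=(abs(J[...,0]-x)<5)&(abs(sgn*J[...,1]-40)<4); print(sgn,x,np.round(np.median(C[q][:,2]),1) if q.any() else '-',end='; ')
    print()
J,m=rel('top',np.array([571.3,-229.0]),40.,hi=6)
for nm,a in(('left',(1,1,-80,0)),('right',(1,-1,-80,0)),('back',(0,-1,-40,50))): print(nm,edge(J,m,*a))
for lo in(-25,-12,12):
    k=m&(abs(J[...,1]-lo)<4); 
    J2,m2=J,(abs(C[...,2]-40)<8); h=cv2.cvtColor(f['frame'],cv2.COLOR_RGB2HSV); k=(h[...,1]<75)&(h[...,2]>60)&(abs(J[...,1]-lo)<4)&(J[...,0]>60)&(J[...,0]<110); print('front',lo,J[k][:,0].max() if k.any() else '-')
save(cv2.resize(f['frame'][140:265,330:430],(480,600),interpolation=2),'pics/end.png')
E
```

```text
h True 16.93 jig [-28.38   2.4 ] 52.69 F [-2.9 -1.6] 5.2 T [ 0.12 -0.21  0.09] 23.06
open None 17.3 jig [-27.74   2.35] 52.31 F [ 0.4 -0.4] -0.4 T [-0.01 -0.06  0.03] 50.14
away None 20.18 jig [-216.94  330.45] 249.76 F [0.2 0.3] 0.8 T [-0.02  0.    0.04] 50.27
1 0 38.9; 1 10 52.2; 1 20 46.2; 1 30 43.4; 1 40 38.2; 1 50 52.3; 1 60 52.4; 1 70 49.2; 1 80 50.0; 1 90 50.4; 1 100 51.2; 
-1 0 39.1; -1 10 50.6; -1 20 44.9; -1 30 40.9; -1 40 40.2; -1 50 50.6; -1 60 49.0; -1 70 49.8; -1 80 49.2; -1 90 52.3; -1 100 49.9; 
left (np.float64(-0.57), np.float64(58.7), np.float64(-40.0), 20)
right (np.float64(-0.03), np.float64(-58.3), np.float64(-41.0), 19)
back (np.float64(0.25), np.float64(-83.9), np.float64(4.0), 22)
front -25 85.90610322813508
front -12 85.46616175273888
front 12 85.48735219442207
```

View pics/end.png

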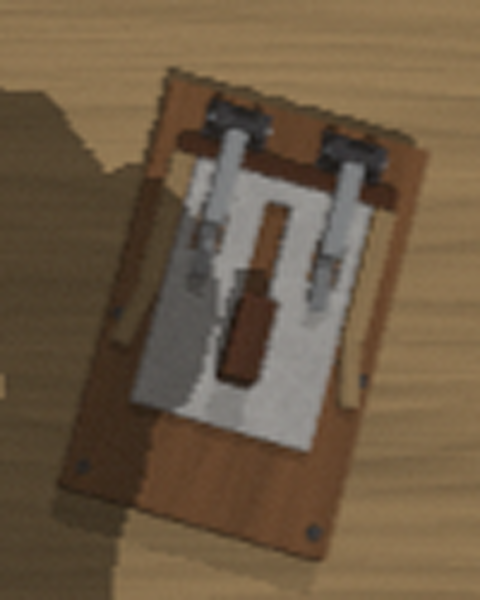

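The template's front edge meets the stop, running from (200,160) to (370,205). Both clips are down in the windows at (207,240) and (325,270), with lips at 51–52 mm. The gripper is clear, so I hand in.

```bash
python3 -c "
from station import robot
print(robot.close_job())"
```

```text
the job is handed in; nothing more can be done
None
```

The template is home at the stop with both clips snapped into its windows, the gripper let go and clear, and the job was handed in at about 20 s; the mallet, timber and glue were not approached.

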